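# Take a dip reading on the bench vacuum pump

## Robot

A 7-joint arm with a two-finger parallel gripper is mounted at the origin on the work surface. World frame = base frame: x ahead of the robot, y to its left, z up, the work surface at z = 0. Lengths are in m, angles in rad, forces in N, time in s.
With the tool pointing down it reaches from about 0.425 to 0.875 m from the base axis. Payload 4.7 kg.
Tool frame: the origin (TCP) lies between the finger pads; the fingertips stand 14 mm ahead of it and the grasp point (between the pads) lies 5 mm behind it; z points along the fingers, y is the line along which they close (so a half turn about z gives the same grasp; the last joint's range is limited). The gripper opens to 87 mm and grips with 3 to 60 N. Pads are 19 mm wide; open, the fingers measure 117 mm over their backs; the gripper's body (75 mm by 190 mm) begins 51 mm behind the grasp point.
Start: joints at [1.298, 0.321, -0.07, 1.45, 0.023, 1.371, -0.057], TCP at [0.184, -0.623, 0.199] pointing down, gripper open.
Joint ranges: [-2.86, 2.86], [-0.3, 2.09], [-1.38, 1.24], [0.06, 2.45], [-1.56, 4.7], [0.09, 2.05], [-2.69, 2.69]. Speed limits (rad/s): [2.57, 2.57, 3.14, 3.14, 3.14, 3.14, 3.14].

## Interface

Orientations are given as a rotation vector (axis times angle).
In Python, from bench import get_state, get_image, camera_params, close_job gives the robot as it stands. The module is installed in compiled form; this text tells all that it offers.
- The arm moves only by the tool arm_command, never from a script. Its argument "motion" is a list of rows, each a list of 5 numbers: the finger opening in mm, from 0 to 87, then the shift along the tool's x, y, z in mm, then the turn about the tool's z in degrees. In form: [[gripper, x, y, z, spin], ...]. A call has 1 to 5 rows; each row is the pose to reach, as a shift and turn from the pose commanded when the call began, along the tool's axes at that moment; what a row does not reach only later rows make up. A row lasts 1/12 s, in which the tool goes at most 41.7 mm and 7.16 degrees, less where a joint would pass 70% of its speed; a pose out of reach is approached as far as the arm can. A call with a gripper value outside its range is refused whole. The fingers move at their own pace and stop on an object; "newtons" is the grip in N (left out, the last holds). Time passes only in rows, so rows that repeat a pose let the fingers close. It gives the time, the measured TCP pose, the force, the opening and the grip force at its end, in the units of the state.
- get_state(): the state, without advancing time (a new reading comes with each control period).
- get_image(name): name is "side" or "top"; returns (picture, depth): 480x640x3 uint8, red, green, blue; 480x640 float32, m along the optical axis (not along the pixel's ray), 0 where there is no reading.
- camera_params(name): a dict with "intrinsics" (3x3 intrinsics, pixels), "D" ([k1, k2, p1, p2, k3] as OpenCV has them; the pictures are not rectified), "extrinsics" (4x4, takes a point from camera to world coordinates). Camera axes: x right, y down, z forward; pixel columns grow to the right and rows downward; lengths in m; the calibration is good to about 2 mm. A picture is of the moment at which its call begins. camera_params takes no time and is no camera call.
- close_job(): hands the job in; it is judged then, once.
The state is a dict: "time": time; "joint_positions": joint angles; "qd": joint speeds; "joint_torque": joint torques, N m; "position": TCP position; "tool_rot": TCP orientation; "ft_force": force on the tool from outside, world axes, zero at the start; "torque": the same for the moment, N m; "grip_width": opening from 0.0 (shut) to 1.0 (fully open); "grip_force": force on a finger pad.
Only numpy, scipy, OpenCV 4.12 (cv2) and the standard library are available. Lean on these libraries where they do the work, as an engineer would, in place of code of your own. Each camera call takes 0.05 s, during which the arm holds its last target. There are 200 camera calls.

## Task

Pick the red-handled gauge rod out of its wooden cradle, slide it down the pump's slanting dip tube until its brass collar stops on the tube's mouth, pressing gently (never more than about 20 N on the pump), and draw it right out again. Then hold it still for reading, level and with the white-striped side of the handle up, its tip over the middle of the white reading disc and about 12 cm above it; finish while still holding it there. Leave the other things on the bench where they are.

Things in the scene. Friction and masses are not known exactly. Their poses are not given: they have to be found in the camera images.
- rod: Gauge rod, about 0.12 kg. Origin on its axis at the collar's seating face; +x to the tip, +z the handle's white-striped side (up in the cradle). Steel rod 9 mm thick to x = +95 mm (last 9 mm tapers to 5); brass collar 32 mm across, x = -6 to 0; red handle 16 mm square, x = -98 to -6 mm. Starts level, axis 60 mm above the bench.
- rod_tip (a point): The free end of the rod, on its axis, 95 mm from the collar's seating face; axes as the rod's.
- rod_grip (a point): A good place to grip: on the axis in the handle, 45 mm behind the collar's seating face (rod x = -45 mm), clear of the cradle's forks; pinch across the 16 mm width (rod y).
- cradle: Dark wooden cradle, fixed: base 200 x 56 x 12 mm, origin under its centre, +x and centre as the rod lying in it. Forks 12 mm long, 44 mm wide, 68 and 64 mm high, at x = +65 mm (steel rod) and -88 mm (handle's end); between them the rod is free from below and the sides. It lifts straight up.
- pump: Grey and green bench vacuum pump, fixed. Origin on the bench straight below the dip tube's mouth, z up, +x the way the mouth faces (away from the robot). Grey box x = -189 to -89, y = -65 to 65 mm, 170 mm high (a port to 206); green motor beside it at y = 65 to 270 mm, up to 165 mm high.
- neck: The pump's fixed dip tube: 110 mm long, bore 16 mm, 26 mm outside, with a brass lip 36 mm outside on the last 12 mm. Rigid, no spring. Origin at its lower end on the bore's axis; +z along the bore up and out to the mouth, rising at 35 degrees above horizontal towards the pump's +x. The rod goes in along -z.
- mouth (a point): Middle of the dip tube's mouth, the flat ring on which the collar stops, 150 mm above the bench; axes as the neck's (+z out along the bore). The rod is fully in when its origin is here.
- disc: White round reading disc, 88 mm across in a black 100 mm rim with a blue dot in the middle, fixed flat on the bench, 7 mm tall; origin under its centre on the bench.
- oil_bottle: Bystander, loose: amber oil bottle, 66 mm across, 190 mm tall, origin under its centre; leave alone.
- blank_flange: Bystander, loose: steel blank flange, disc 74 mm across, 12 mm tall; leave alone.
- centring_ring: Bystander, loose: aluminium ring, 52 mm across, 10 mm tall; leave alone.
- mug: Bystander, loose: blue mug, 80 mm across, 90 mm tall; leave alone.
- screwdriver: Bystander, loose: orange-handled screwdriver lying on the bench; leave alone.
- clamp_ring: Bystander, loose: dark steel ring, 68 mm across, 16 mm tall; leave alone.
- wrench: Bystander, loose: steel wrench lying on the bench; leave alone.
There are look-alikes about, which are no part of the job. Several things look just like the disc: the one meant starts farthest to the robot's right.

How it is judged:
On the way, in this order (a step that is already met when the one before it is completed fails the run):
1. The rod is in the dip tube, in line with it, with the collar stopped on the mouth (within 3 mm, touching) (z of rod in the frame of mouth below 0.003 m and distance between rod and mouth below 0.008 m and angle between the x axis of rod and the z axis of neck, either way round below 0.12 rad and contact force between rod and pump above 0.3 N), for 0.2 s.
2. The rod is drawn right out: its tip is clear of the mouth (z of rod_tip in the frame of mouth above 0.005 m), for 0.1 s.
At the end, for the whole second after the job is handed in: After the dip, the rod is held still in the fingers and rests on nothing else, level and stripe side up within 8 degrees, its tip within 35 mm (horizontally) of the disc's middle and 70 to 190 mm above the bench (angle between rod's own z axis and vertical below 0.14 rad and horizontal distance between rod_tip and disc below 0.035 m and height (world z) of rod_tip between 0.07 and 0.19 m and contact force between the fingers and rod above 1 N and contact force between rod and pump below 0.1 N and contact force between rod and cradle below 0.1 N and contact force between rod and disc below 0.1 N and linear speed of rod below 0.03 m/s and angular speed of rod below 0.2 rad/s); the arm keeps its last pose, push and grip.
It fails at once if The rod pushes on the pump or its tube with more than 20 N (contact force between rod and pump above 20 N).
It fails at once if A bystander on the bench is moved more than 30 mm (distance of any of oil_bottle, blank_flange, centring_ring, mug, screwdriver, clamp_ring, wrench from where it was at the start of the episode above 0.03 m).
It also fails if it takes over 56 s, if anything falls off the work surface, if the arm or the gripper's body presses on something with over 40 N, if the wrist force passes 120 N, or if a joint passes its speed limit or range.

## Working session

There is one attempt and no reset: what is moved stays moved. The work goes in short steps, Python scripts to look and compute and a tool call to move; the robot and the scene stay as the last step left them, time stands still between calls to the robot, and variables do not carry over. Pictures are saved under pics/ and viewed, at most 10 in all, crops included, and the job is handed in when it is done.

Besides the shell and the picture viewer there is one more tool, called after ">>>" as name([rows], argument=value, ...), one row to a line, values as JSON. arm_command: Moves the arm, as the interface text tells. Its arguments: {"type":"object","properties":{"motion":{"type":"array"},"newtons":{"type":"number"}},"required":["motion"]}

```bash
mkdir -p pics
cat > h.py <<'E'
import numpy as np, cv2
from bench import *
from scipy.spatial.transform import Rotation as R
def snap(n,f=None):
    im,d=get_image(n); np.savez(f'{f or n}.npz',im=im,d=d); cv2.imwrite(f'pics/{f or n}.png',im[:,:,::-1]); return im,d
def cloud(n,f=None):
    z=np.load(f'{f or n}.npz'); im,d=z['im'],z['d']; p=camera_params(n); K=np.array(p['intrinsics']);D=np.array(p['D']);T=np.array(p['extrinsics'])
    v,u=np.mgrid[:480,:640]; q=cv2.undistortPoints(np.stack([u.ravel(),v.ravel()],1).astype(np.float64)[:,None],K,D)[:,0]
    c=np.c_[q,np.ones(len(q))]*d.reshape(-1,1); w=(c@T[:3,:3].T+T[:3,3]).reshape(480,640,3); w[d==0]=np.nan
    return im,w
E
python3 - <<'E'
from h import *
for n in('side','top'):
    snap(n); print(n,np.round(camera_params(n)['extrinsics'],3).tolist())
s=get_state(); print({k:np.round(v,3) for k,v in s.items()}); print(R.from_rotvec(s['tool_rot']).as_matrix().round(3))
E
```

```text
side [[-0.732, -0.466, 0.496, 0.055], [-0.681, 0.481, -0.553, 0.582], [0.019, -0.742, -0.67, 0.849], [0.0, 0.0, 0.0, 1.0]]
top [[0.021, -0.992, 0.128, 0.476], [-1.0, -0.02, 0.009, -0.022], [-0.007, -0.128, -0.992, 1.048], [0.0, 0.0, 0.0, 1.0]]
{'time': np.float64(0.1), 'joint_positions': array([ 1.298,  0.322, -0.07 ,  1.452,  0.023,  1.371, -0.057]), 'qd': array([-0.   , -0.003,  0.002, -0.001, -0.001, -0.001,  0.001]), 'joint_torque': array([ 0.0000e+00, -4.9257e+01, -4.0600e-01, -3.1340e+01, -6.4000e-02,
        3.9000e-02,  0.0000e+00]), 'position': array([ 0.184, -0.623,  0.198]), 'tool_rot': array([-3.108e+00, -4.490e-01,  1.000e-03]), 'ft_force': array([-0.228,  0.365,  0.177]), 'torque': array([-0.004, -0.005, -0.008]), 'grip_force': np.float64(0.0), 'grip_width': np.float64(0.998)}
[[ 0.959  0.283 -0.001]
 [ 0.283 -0.959  0.002]
 [-0.    -0.002 -1.   ]]
```

View pics/top.png

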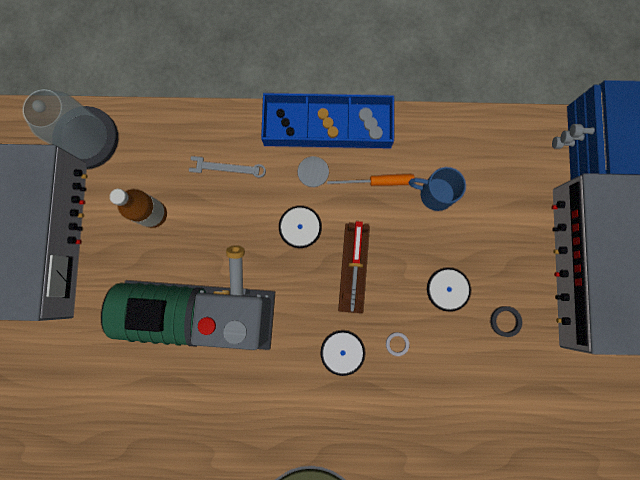

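View pics/side.png

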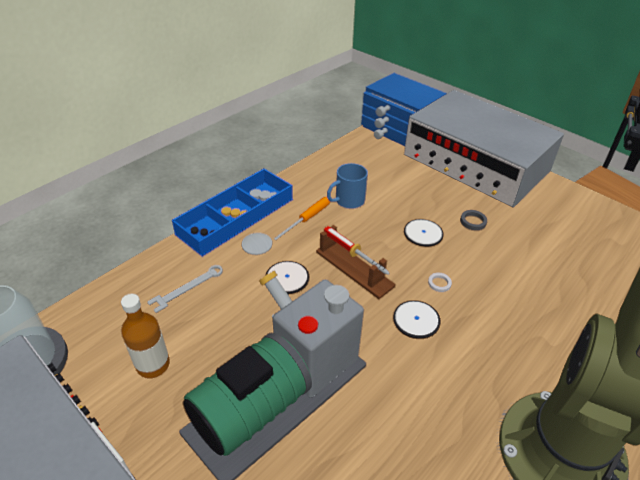

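The top view shows the red handle from about (359,224) to (356,262) with the steel tip toward (352,311). The mouth's brass lip is at (235,251). Of the three discs, the one meant is the rightmost, at (449,289). The side view shows the same layout, with the steel resting in the cradle's near fork.

Run:
```python
from h import *
im,w=cloud('top'); hsv=cv2.cvtColor(im,cv2.COLOR_RGB2HSV).astype(int); H,S,V=hsv[...,0],hsv[...,1],hsv[...,2]
U,Vv=np.meshgrid(range(640),range(480))
box=lambda a,b,c,d:(U>=a)&(U<=b)&(Vv>=c)&(Vv<=d)
red=((H<8)|(H>172))&(S>150)&box(340,375,215,270)
p=w[red]; p=p[(p[:,2]>.05)&(p[:,2]<.09)]; print('handle n',len(p),p.mean(0).round(4),p.min(0).round(3),p.max(0).round(3))
# handle incl. white stripe + steel: height band above forks bottom
rod=box(345,370,215,318)&(w[...,2]>.055)&(w[...,2]<.085)
for v in range(218,316,4):
    m=rod[v]&~((H[v]>2)&(H[v]<20)&(S[v]>60)&(V[v]<110)); q=w[v][m]
    if len(q): print(v,m.sum(),q.mean(0).round(4),np.ptp(q[:,1]).round(3),im[v][m].mean(0).astype(int))
# mouth/tube
br=box(222,250,240,300)&(w[...,2]>.06)
for v in range(243,292,4):
    m=br[v]; q=w[v][m]
    if len(q): print('T',v,m.sum(),q.mean(0).round(4),'topz',np.nanmax(q[:,2]).round(4),np.ptp(q[:,1]).round(3))
# grey box top, edges
bx=box(190,275,285,352)&(w[...,2]>.16)&(w[...,2]<.175); q=w[bx]; print('box',cv2.minAreaRect(q[:,:2].astype(np.float32)),np.median(q[:,2]))
d=box(425,475,265,313)&(S<40)&(V>170); q=w[d]; print('disc',cv2.minAreaRect(q[:,:2].astype(np.float32)),np.median(q[:,2]))
bl=box(440,458,280,298)&(S>120)&(H>95)&(H<130); print('dot',w[bl].mean(0))
cr=box(325,380,215,320)&(w[...,2]>.007)&(w[...,2]<.016)&(S>60); q=w[cr]; print('cradle base',cv2.minAreaRect(q[:,:2].astype(np.float32)),np.median(q[:,2]))
I=im[215:320,215:375,::-1]; cv2.imwrite('pics/crop.png',cv2.resize(I,None,fx=5,fy=5,interpolation=cv2.INTER_CUBIC))
```

```text
handle n 180 [ 0.6022 -0.0899  0.0663] [ 0.556 -0.111  0.053] [ 0.644 -0.076  0.071]
222 9 [ 0.6426 -0.09    0.0658] 0.021 [146  32  24]
226 7 [ 0.6335 -0.0909  0.068 ] 0.013 [154  39  37]
230 7 [ 0.6249 -0.091   0.0679] 0.013 [172 115 115]
234 8 [ 0.6165 -0.0901  0.0657] 0.014 [158  96  95]
238 8 [ 0.6075 -0.0901  0.0675] 0.015 [159 104 102]
242 7 [ 0.5989 -0.0892  0.0672] 0.013 [170 114 114]
246 7 [ 0.5904 -0.0893  0.0661] 0.013 [173 115 113]
250 8 [ 0.5817 -0.0883  0.067 ] 0.015 [164 104 104]
254 7 [ 0.5729 -0.0872  0.0681] 0.013 [170 116 116]
258 7 [ 0.5644 -0.0874  0.0673] 0.013 [176 124 123]
262 8 [ 0.556  -0.0865  0.0661] 0.015 [146  12  16]
266 9 [ 0.5477 -0.0921  0.0639] 0.017 [111  90  55]
270 4 [ 0.5391 -0.0848  0.0628] 0.006 [103 108 111]
274 4 [ 0.5305 -0.0848  0.0634] 0.006 [109 115 119]
278 4 [ 0.5221 -0.085   0.0617] 0.006 [109 117 120]
282 5 [ 0.5135 -0.084   0.0627] 0.008 [ 97  99 100]
286 4 [ 0.505  -0.083   0.0638] 0.006 [107 114 118]
290 4 [ 0.4965 -0.0831  0.0639] 0.006 [ 97 100 106]
294 4 [ 0.4881 -0.0832  0.0636] 0.006 [69 71 73]
298 4 [ 0.4796 -0.0812  0.0638
[... 506 characters left out ...]
9] topz 0.1361 0.023
T 275 13 [0.5202 0.1561 0.1257] topz 0.1308 0.023
T 279 13 [0.5124 0.1568 0.1203] topz 0.1252 0.023
T 283 13 [0.5046 0.1576 0.1143] topz 0.1186 0.023
T 287 13 [0.4967 0.1583 0.109 ] topz 0.1135 0.024
T 291 19 [0.4888 0.1599 0.0944] topz 0.1079 0.047
box ((0.4328264892101288, 0.1632319986820221), (0.13029813766479492, 0.10199474543333054), 87.01030731201172) 0.16876515548750848
disc ((0.5008975267410278, -0.29930102825164795), (0.06341781467199326, 0.06893839687108994), 38.36149597167969) nan
dot [ 0.50422016 -0.30013292  0.00695225]
cradle base ((0.5486710667610168, -0.08662179112434387), (0.05609840527176857, 0.19940027594566345), 86.20225524902344) 0.011311088890537113
```

View pics/crop.png

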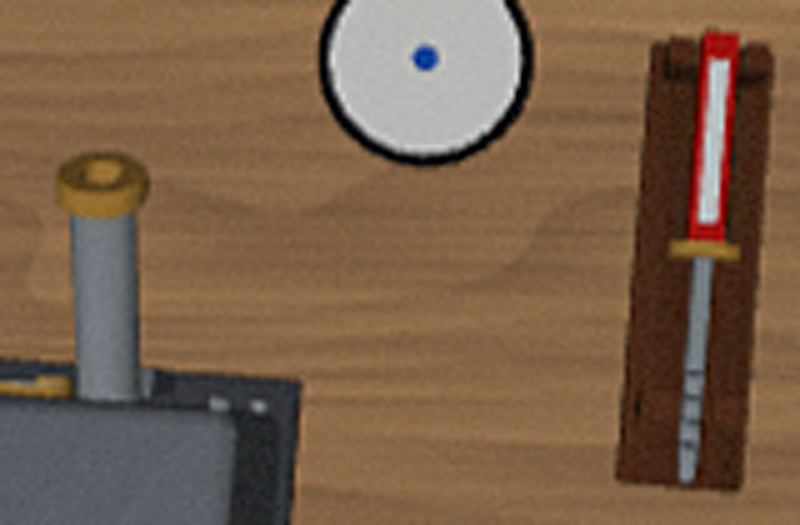

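Run:
```python
from h import *
from scipy.optimize import least_squares
P=[]
for n,b in(('top',(222,250,256,287)),('side',(262,296,270,312))):
    im,w=cloud(n); q=w[b[2]:b[3],b[0]:b[1]].reshape(-1,3); P.append(q)
def fit(q,yawfix=None):
    def res(p,q):
        yaw,ax,ay,el=p; d=np.array([np.cos(yaw)*np.cos(el),np.sin(yaw)*np.cos(el),np.sin(el)])
        r=q-np.array([ax,ay,.15]); t=r@d; return np.linalg.norm(r-t[:,None]*d,axis=1),t
    p=np.array([-.055,.57,.155,np.radians(35)])
    for k in range(15):
        rr,t=res(p,q); m=(np.abs(rr-.013)<(.006 if k<4 else .003))&(t<-.015)&(t>-.09)
        f=lambda x:res(np.r_[x,np.radians(35)],q[m])[0]-.013
        p=np.r_[least_squares(f,p[:3],loss='soft_l1',f_scale=.001).x,np.radians(35)]
    return p.round(4),m.sum(),np.abs(res(p,q[m])[0]-.013).mean().round(5)
for q in P:
    q=q[np.isfinite(q[:,0])&(q[:,2]>.07)]; print(fit(q))
for n in('top','side'):
    im,w=cloud(n); hsv=cv2.cvtColor(im,cv2.COLOR_RGB2HSV).astype(int)
    ok=np.isfinite(w[...,0])&(np.abs(w[...,0]-.565)<.03)&(np.abs(w[...,1]-.155)<.025)&(w[...,2]>.12)&(hsv[...,1]>90)&(hsv[...,0]>12)&(hsv[...,0]<30)
    q=w[ok]; print(n,'brass',len(q),q.mean(0).round(4),q.min(0).round(4),q.max(0).round(4))
    e=np.array([np.cos(.055)*np.cos(.611),-np.sin(.055)*np.cos(.611),np.sin(.611)]); t=(q-[.5706,.1555,.15])@e; print('along',np.percentile(t,[2,25,50,75,90,98]).round(4))
    # red handle as seen
    r=((hsv[...,0]<8)|(hsv[...,0]>172))&(hsv[...,1]>150)&(np.abs(w[...,0]-.6)<.06)&(np.abs(w[...,1]+.09)<.03)
    q=w[r]; print('red',len(q),q.mean(0).round(4),q.min(0).round(4),q.max(0).round(4))
    t=q[:,1]+.055*(q[:,0]-.592); print('y@.592',np.percentile(t,[3,50,97]).round(4))
```

```text
(array([-0.0554,  0.5724,  0.1562,  0.6109]), np.int64(372), np.float64(0.00081))
(array([-0.024 ,  0.5698,  0.1579,  0.6109]), np.int64(367), np.float64(0.00103))
top brass 220 [0.5647 0.1549 0.1515] [0.5367 0.1389 0.1218] [0.5798 0.1738 0.1657]
along [-0.0152 -0.0061 -0.002  -0.0006  0.0002  0.0009]
red 216 [ 0.6022 -0.0895  0.058 ] [ 0.5443 -0.1136  0.0091] [ 0.6445 -0.0636  0.0712]
y@.592 [-0.107  -0.0876 -0.0718]
side brass 116 [0.5578 0.1648 0.1564] [0.5498 0.145  0.1334] [0.5696 0.1767 0.1643]
along [-0.0131 -0.0098 -0.007  -0.0043 -0.0028 -0.0018]
red 174 [ 0.603  -0.0826  0.0622] [ 0.5593 -0.1111  0.0136] [ 0.6462 -0.075   0.0716]
y@.592 [-0.1009 -0.0805 -0.078 ]
```

>>> arm_command([
  [87,33,-24,0,0],
  [87,66,-48,0,0],
  [87,99,-72,0,0],
  [87,132,-96,0,0],
  [87,165,-120,0,0],
])

```text
time: 0.52
position: [0.3088, -0.4598, 0.1981]
tool_rot: [-3.109, -0.448, 0.001]
ft_force: [0.4, 0.2, 0.8]
grip_width: 1.002
grip_force: 0.0
```

>>> arm_command([
  [87,33,-24,0,0],
  [87,66,-48,0,0],
  [87,99,-72,0,0],
  [87,132,-96,0,0],
  [87,165,-120,0,0],
])

```text
time: 0.93
position: [0.4331, -0.2981, 0.1984]
tool_rot: [3.109, 0.449, -0.001]
ft_force: [0.6, -0.3, -0.6]
grip_width: 1.001
grip_force: 0.0
```

>>> arm_command([
  [87,33,-24,0,0],
  [87,66,-48,0,0],
  [87,99,-72,0,0],
  [87,132,-96,0,0],
  [87,165,-120,0,0],
])

```text
time: 1.35
position: [0.5574, -0.1365, 0.1983]
tool_rot: [3.109, 0.448, -0.001]
ft_force: [0.8, -1.4, 0.7]
grip_width: 1.0
grip_force: 0.0
```

>>> arm_command([
  [87,23,-18,0,6.5],
  [87,47,-37,0,13],
  [87,47,-37,0,19.6],
  [87,47,-37,0,19.6],
])

```text
time: 1.68
position: [0.5918, -0.0866, 0.1978]
tool_rot: [-3.139, 0.084, 0.002]
ft_force: [0.1, -0.4, -0.4]
grip_width: 1.001
grip_force: 0.0
```

```bash
cat >> h.py <<'E'
def to(target,yaw=-.055):
    s=get_state(); M=R.from_rotvec(s['tool_rot']).as_matrix(); d=M.T@(np.array(target)-s['position'])*1000
    print('t',round(s['time'],2),'pos',s['position'].round(4),'yaw',np.arctan2(M[1,0],M[0,0]).round(4),'tilt',M[:,2].round(3),'F',s['ft_force'].round(2),'w',round(s['grip_width']*87,1),'gf',s['grip_force'].round(1)); print('shift mm',d.round(1),'spin',np.degrees(np.arctan2(M[1,0],M[0,0])-yaw).round(2))
E
python3 -c "
from h import *
to([.592,-.089,.055]); print(get_state()['joint_positions'].round(2))"
```

```text
Traceback (most recent call last):
  File "h.py", line 13, in to
    print('t',round(s['time'],2),'pos',s['position'].round(4),'yaw',np.arctan2(M[1,0],M[0,0]).round(4),'tilt',M[:,2].round(3),'F',s['ft_force'].round(2),'w',round(s['grip_width']*87,1),'gf',s['grip_force'].round(1)); print('shift mm',d.round(1),'spin',np.degrees(np.arctan2(M[1,0],M[0,0])-yaw).round(2))
                                                                                                                                                                                              ^^^^^^^^^^^^^^^^^^^^^
AttributeError: 'float' object has no attribute 'round'
```

>>> arm_command([
  [60,0,2.4,35,0],
  [60,0,2.4,70,0],
  [60,0,2.4,105,0],
  [60,0,2.4,130,0],
  [60,0,2.4,142.8,0],
])

```text
time: 2.1
position: [0.5877, -0.0934, 0.0516]
tool_rot: [3.14, -0.085, -0.01]
ft_force: [-1.4, 0.2, 0.3]
grip_width: 0.728
grip_force: 0.0
```

>>> arm_command([
  [10,0,0,0,0],
  [10,0,0,0,0],
  [10,0,0,0,0],
  [10,0,0,0,0],
  [10,0,0,0,0],
], newtons=3)

```text
time: 2.52
position: [0.5927, -0.092, 0.0577]
tool_rot: [3.14, -0.086, 0.005]
ft_force: [-0.0, -1.0, -0.0]
grip_width: 0.403
grip_force: 0.0
```

```bash
sed -i "s/s\['grip_force'\].round(1)/round(float(s['grip_force']),1)/" h.py
python3 -c "
from h import *
to([.592,-.089,.055]); print(get_state()['joint_positions'].round(2))"
```

```text
t 2.52 pos [ 0.5927 -0.092   0.0577] yaw -0.055 tilt [ 0.003 -0.001 -1.   ] F [-0.01 -1.01 -0.03] w 35.0 gf 0.0
shift mm [-0.8 -3.   2.7] spin -0.0
[ 0.52  0.36 -0.49  1.73  0.19  1.09 -1.66]
```

>>> arm_command([
  [10,0,0,0,0],
  [10,0,0,0,0],
  [10,0,0,0,0],
  [10,0,0,0,0],
  [10,0,0,0,0],
])

```text
time: 2.93
position: [0.5913, -0.0917, 0.0557]
tool_rot: [3.14, -0.087, -0.0]
ft_force: [-0.3, 0.2, -0.0]
grip_width: 0.128
grip_force: 0.0
```

```bash
python3 -c "
from h import *
to([.592,-.089,.055])"
```

```text
t 2.93 pos [ 0.5913 -0.0917  0.0557] yaw -0.0552 tilt [-0. -0. -1.] F [-0.26  0.18 -0.04] w 11.2 gf 0.0
shift mm [ 0.6 -2.8  0.7] spin -0.01
```

```bash
python3 -c "
from h import *
i,d=snap('side','s2'); j,d=snap('top','t2')
a=cv2.resize(i[205:305,300:420,::-1],(480,400),interpolation=2); b=cv2.resize(j[195:335,310:405,::-1],(272,400),interpolation=2)
cv2.imwrite('pics/c2.png',np.hstack([a,b])); to([.592,-.089,.055])"
```

```text
t 3.03 pos [ 0.5912 -0.0917  0.0557] yaw -0.0552 tilt [-0. -0. -1.] F [-0.66 -0.91  0.47] w 10.6 gf 0.0
shift mm [ 0.6 -2.8  0.7] spin -0.01
```

View pics/c2.png

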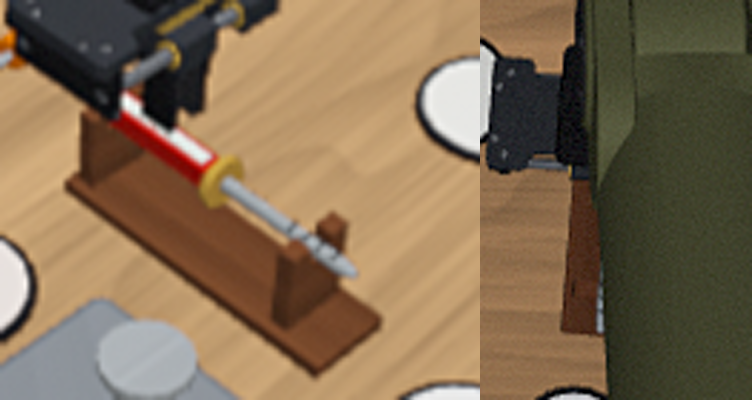

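The fingers seem to be past or above the handle rather than straddling it: the dark finger ends at about (165,125) in the crop, with the red side face unbroken in front of it. I'll measure where the fingers really are.

Run:
```python
from h import *
im,w=cloud('side','s2')
# crop px (x/4+300, y/4+205)
for cx,cy in[(150,110),(160,100),(165,122),(190,100),(150,85),(175,80),(130,115),(185,145),(60,60),(90,90)]:
    u,v=cx//4+300,cy//4+205; print((cx,cy),w[v,u].round(4),im[v,u])
f=np.isfinite(w[...,0])&(im.max(2)<60)&(np.abs(w[...,0]-.59)<.04)&(np.abs(w[...,1]+.09)<.1)&(w[...,2]<.12)&(w[...,2]>.03)
q=w[f]; print(len(q)); 
for z in np.arange(.04,.12,.01):
    k=q[(q[:,2]>z)&(q[:,2]<=z+.01)]
    if len(k): print(z.round(2),len(k),k.min(0).round(4),k.max(0).round(4))
```

```text
(150, 110) [ 0.5984 -0.0775  0.0892] [7 7 8]
(160, 100) [ 0.5881 -0.0749  0.1031] [16 16 15]
(165, 122) [ 0.5859 -0.0767  0.0886] [5 8 9]
(190, 100) [ 0.5856 -0.0964  0.091 ] [26 26 28]
(150, 85) [ 0.5958 -0.0732  0.111 ] [ 8 12 12]
(175, 80) [ 0.5817 -0.0762  0.1206] [20 20 23]
(130, 115) [ 0.6205 -0.0866  0.0666] [214 141 136]
(185, 145) [ 0.5775 -0.0853  0.0703] [228 239 235]
(60, 60) [ 5.938e-01 -2.000e-04  1.739e-01] [17 15 19]
(90, 90) [ 0.5749 -0.0008  0.1663] [14 15 15]
149
0.08 22 [ 0.5812 -0.1019  0.0827] [ 0.6009 -0.0745  0.0899]
0.09 50 [ 0.5802 -0.1008  0.09  ] [ 0.6021 -0.0736  0.0998]
0.1 45 [ 0.5797 -0.1029  0.1   ] [ 0.6011 -0.0722  0.11  ]
0.11 32 [ 0.5796 -0.1053  0.1108] [ 0.5979 -0.0705  0.1196]
```

The depth data puts the fingertips at z≈0.083, about 41 mm above what the reported TCP implies. They closed in the air just above the handle, and nothing was touched. I'll open, go lower in a guarded way, and check again.

>>> arm_command([
  [60,0,0,0,0],
  [60,0,0,0,0],
  [60,0,0,0,0],
  [60,0,0,0,0],
  [60,0,0,0,0],
])

```text
time: 3.45
position: [0.5913, -0.0918, 0.0557]
tool_rot: [3.14, -0.087, -0.0]
ft_force: [0.3, 0.3, -0.2]
grip_width: 0.416
grip_force: 0.0
```

>>> arm_command([
  [60,0,0,0,0],
  [60,0,0,0,0],
  [60,0,0,5,0],
  [60,0,0,10,0],
  [60,0,0,10,0],
])

```text
time: 3.87
position: [0.5902, -0.0917, 0.0442]
tool_rot: [-3.14, 0.087, 0.004]
ft_force: [0.0, -0.6, -0.6]
grip_width: 0.678
grip_force: 0.0
```

Run:
```python
from h import *
snap('side','s3'); snap('top','t3'); to([.592,-.089,.055])
im,w=cloud('side','s3')
f=np.isfinite(w[...,0])&(im.max(2)<60)&(np.abs(w[...,0]-.59)<.04)&(np.abs(w[...,1]+.09)<.1)&(w[...,2]<.25)&(w[...,2]>.02)
q=w[f]
for z in np.arange(.02,.2,.01):
    k=q[(q[:,2]>z)&(q[:,2]<=z+.01)]
    if len(k): print(z.round(2),len(k),k.min(0).round(4),k.max(0).round(4))
cv2.imwrite('pics/c3.png',cv2.resize(im[165:285,290:430,::-1],(700,600),interpolation=2))
```

```text
t 3.97 pos [ 0.5908 -0.0917  0.0451] yaw -0.0553 tilt [-0.001  0.    -1.   ] F [ 0.01 -0.29 -0.27] w 59.8 gf 0.0
shift mm [ 1.  -2.8 -9.9] spin -0.02
0.06 1 [ 0.5953 -0.0553  0.0667] [ 0.5953 -0.0553  0.0667]
0.07 51 [ 0.5786 -0.1255  0.0706] [ 0.6036 -0.0499  0.0798]
0.08 50 [ 0.5801 -0.1262  0.0805] [ 0.5983 -0.0506  0.0899]
0.09 39 [ 0.5792 -0.1263  0.0909] [ 0.5969 -0.049   0.0999]
0.1 37 [ 0.5776 -0.1265  0.101 ] [ 0.5915 -0.0471  0.11  ]
0.11 31 [ 0.5769 -0.1304  0.1102] [ 0.598  -0.0455  0.12  ]
0.12 12 [ 0.5778 -0.1288  0.1202] [ 0.5966 -0.1225  0.1297]
0.13 11 [ 0.5628 -0.1281  0.1315] [ 0.5889 -0.0031  0.1396]
0.14 116 [ 0.5508 -0.1741  0.1402] [ 6.291e-01 -4.000e-04  1.500e-01]
0.15 173 [ 0.5504 -0.1729  0.15  ] [ 0.6287 -0.0013  0.1599]
0.16 123 [ 0.55   -0.1773  0.1601] [0.63  0.005 0.17 ]
0.17 279 [ 0.5501 -0.1755  0.17  ] [0.6296 0.0074 0.18  ]
0.18 210 [ 0.5519 -0.1689  0.18  ] [0.6264 0.0061 0.1899]
0.19 164 [ 0.5669 -0.1066  0.1901] [ 0.6153 -0.0377  0.2   ]
```

View pics/c3.png

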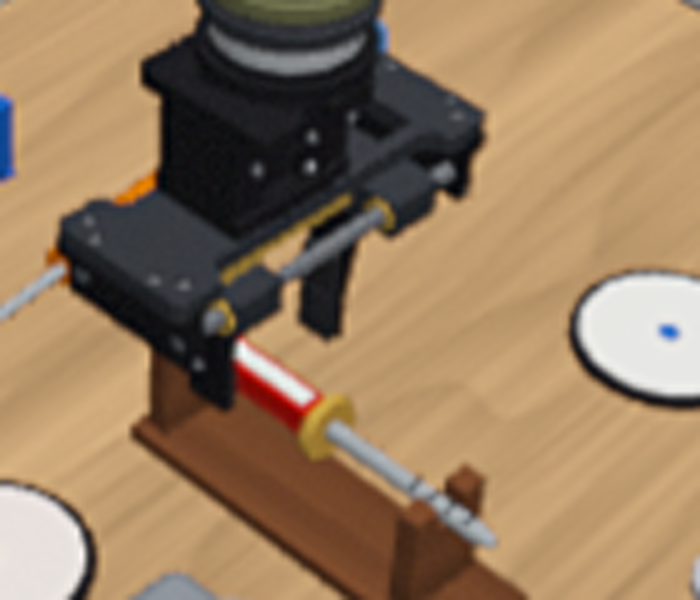

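Fingertips are now at z≈0.069, with the near finger at (210,390) and the far one at (325,330), straddling the handle. So true TCP z is about reported + 0.038. I need 28 mm more down.

>>> arm_command([
  [60,0,1,8,0],
  [60,0,1,16,0],
  [60,0,1,23,0],
  [40,0,1,28,0],
  [30,0,1,28,0],
])

```text
time: 4.38
position: [0.5899, -0.0926, 0.0159]
tool_rot: [-3.14, 0.087, 0.005]
ft_force: [0.2, 0.0, -1.0]
grip_width: 0.606
grip_force: 0.0
```

>>> arm_command([
  [10,0,0,0,0],
  [10,0,0,0,0],
  [10,0,0,0,0],
  [10,0,0,0,0],
  [10,0,0,0,0],
], newtons=4)

```text
time: 4.8
position: [0.5916, -0.0927, 0.0181]
tool_rot: [3.14, -0.087, 0.001]
ft_force: [0.6, 0.7, 0.1]
grip_width: 0.247
grip_force: 0.4
```

>>> arm_command([
  [10,0,0,0,0],
  [10,0,0,0,0],
  [10,0,0,0,0],
  [10,0,0,0,0],
  [10,0,0,0,0],
])

```text
time: 5.22
position: [0.5915, -0.0919, 0.0181]
tool_rot: [-3.14, 0.086, -0.001]
ft_force: [-0.6, 3.3, 2.7]
grip_width: 0.179
grip_force: 4.0
```

>>> arm_command([
  [10,0,0,-8,0],
  [10,0,0,-16,0],
  [10,0,0,-25,0],
  [10,0,0,-33,0],
  [10,0,0,-41,0],
])

```text
time: 5.63
position: [0.5913, -0.0936, 0.0599]
tool_rot: [3.139, -0.088, 0.001]
ft_force: [-0.8, 0.9, -1.1]
grip_width: 0.188
grip_force: 3.9
```

>>> arm_command([
  [10,0,0,-8,0],
  [10,0,0,-16,0],
  [10,0,0,-25,0],
  [10,0,0,-33,0],
  [10,0,0,-41,0],
])

```text
time: 6.05
position: [0.5913, -0.0928, 0.1007]
tool_rot: [3.14, -0.087, 0.001]
ft_force: [-0.2, 1.0, -1.9]
grip_width: 0.186
grip_force: 4.0
```

Run:
```python
from h import *
im,d=snap('side','s4'); snap('top','t4'); to([.592,-.089,.1])
cv2.imwrite('pics/c4.png',cv2.resize(im[165:285,290:430,::-1],(700,600),interpolation=2))
```

```text
t 6.15 pos [ 0.5925 -0.093   0.1017] yaw -0.0553 tilt [ 0.003 -0.001 -1.   ] F [0.24 1.29 0.  ] w 16.1 gf 4.0
shift mm [-0.7 -4.   1.7] spin -0.02
```

View pics/c4.png

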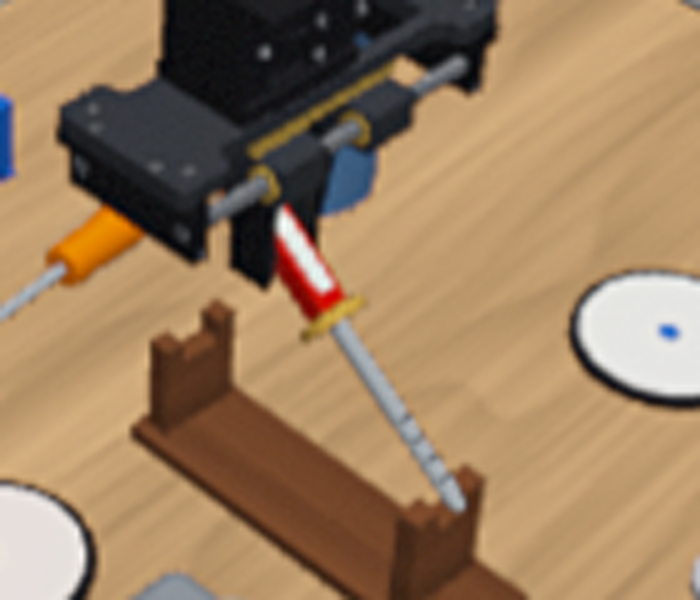

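The rod drooped as hoped: it is tip-down with the tip resting in the front fork at (462,503), and the handle is still in the fingers at (265,250). I'll tighten the grip and measure the rod's line.

>>> arm_command([
  [10,0,0,0,0],
  [10,0,0,0,0],
  [10,0,0,0,0],
  [10,0,0,0,0],
], newtons=25)

```text
time: 6.48
position: [0.5909, -0.0926, 0.0992]
tool_rot: [-3.14, 0.087, 0.001]
ft_force: [0.8, 0.1, -1.1]
grip_width: 0.182
grip_force: 24.9
```

>>> arm_command([
  [10,0,0,-20,0],
  [10,0,0,-40,0],
  [10,0,0,-60,0],
  [10,0,0,-60,0],
  [10,0,0,-60,0],
])

```text
time: 6.9
position: [0.5918, -0.0931, 0.1603]
tool_rot: [3.14, -0.087, 0.003]
ft_force: [-0.4, -0.2, -2.2]
grip_width: 0.179
grip_force: 24.9
```

```bash
cat >> h.py <<'E'
def rodfit(n,f):
    "steel points near the fingers -> line; returns tip-ward dir, collar & tip estimate"
    from scipy.optimize import least_squares
    snap(n,f); im,w=cloud(n,f); s=get_state(); g=s['position']+[0,0.003,.033]
    hsv=cv2.cvtColor(im,cv2.COLOR_RGB2HSV).astype(int)
    yaw=-.055; e=np.array([-np.cos(yaw),-np.sin(yaw),0]); l=np.array([-e[1],e[0],0])
    r=w-g; t=r@e; y=r@l; z=r[...,2]
    with np.errstate(invalid='ignore'):
        m=(np.abs(y)<.03)&(t>.025)&(t<.15)&(z<.02)&(z>-.13)&(np.abs(z+t*.7)<.04)
        st=m&(hsv[...,1]<70); br=m&(hsv[...,1]>90)&(hsv[...,0]>12)&(hsv[...,0]<32)&(im.max(2)>90)
    q=w[st]
    def dist(p,q):
        a,el,y0,z0=p; d=np.array([np.cos(a)*-np.cos(el),-np.sin(a)*np.cos(el),-np.sin(el)]); o=g+[0,y0,z0]
        rr=q-o; tt=rr@d; return np.linalg.norm(rr-tt[:,None]*d,axis=1),tt,d,o
    p=np.array([yaw,.61,0,0])
    for k in range(12):
        rr,tt,_,_=dist(p,q); mm=np.abs(rr-.0045)<(.02 if k<3 else .008 if k<6 else .004)
        p=least_squares(lambda x:np.r_[dist(x,q[mm])[0]-.0045,(x[0]-yaw)*.01],p,loss='soft_l1',f_scale=.001).x
    rr,tt,d,o=dist(p,q); tt=tt[np.abs(rr-.0045)<.003]
    print(n,'n',len(tt),'yaw',p[0].round(3),'elev',np.degrees(p[1]).round(1),'axis at grip x',o.round(4),'t range',np.percentile(tt,[1,99]).round(4),'tip',(o+tt.max()*d).round(4),'brass t',np.percentile((w[br]-o)@d,[5,50,95]).round(4) if br.sum() else None)
    print('reported',s['position'].round(4))
E
python3 -c "
from h import *
rodfit('side','s5'); rodfit('top','t5')"
```

```text
side n 178 yaw -0.066 elev 36.2 axis at grip x [ 0.5908 -0.0925  0.2058] t range [0.0291 0.1403] tip [ 0.4765 -0.085   0.1219] brass t [0.0408 0.0447 0.048 ]
reported [ 0.5908 -0.093   0.159 ]Traceback (most recent call last):
  File "<string>", line 3, in <module>
    rodfit('side','s5'); rodfit('top','t5')
                         ~~~~~~^^^^^^^^^^^^
  File "h.py", line 33, in rodfit
    print(n,'n',len(tt),'yaw',p[0].round(3),'elev',np.degrees(p[1]).round(1),'axis at grip x',o.round(4),'t range',np.percentile(tt,[1,99]).round(4),'tip',(o+tt.max()*d).round(4),'brass t',np.percentile((w[br]-o)@d,[5,50,95]).round(4) if br.sum() else None)
                                                                                                                   ~~~~~~~~~~~~~^^^^^^^^^^^
    return _quantile_unchecked(
        a, q, axis, out, overwrite_input, method, keepdims, weights)
    return _ureduce(a,
                    func=_quantile_ureduce_func,
    ...<5 lines>...
                    overwrite_input=overwrite_input,
                    method=method)
    r = func(a, **kwargs)
    result = _quantile(arr,
                       quantiles=q,
    ...<2 lines>...
                       out=out,
                       weights=wgt)
    slices_having_nans = np.isnan(arr[-1, ...])
                                  ~~~^^^^^^^^^
IndexError: index -1 is out of bounds for axis 0 with size 0
```

>>> arm_command([
  [10,0,0,-30,0],
  [10,10,-20,-44,0],
  [10,30,-45,-44,0],
  [10,50,-75,-44,0],
  [10,70,-105,-44,0],
])

```text
time: 7.42
position: [0.667, 0.008, 0.2022]
tool_rot: [3.139, -0.09, -0.003]
ft_force: [0.8, 0.5, -0.7]
grip_width: 0.178
grip_force: 24.9
```

>>> arm_command([
  [10,18,-30,0,0],
  [10,35,-63,0,0],
  [10,35,-96,0,0],
  [10,35,-125,0,0],
  [10,35,-144,0,0],
])

```text
time: 7.83
position: [0.7082, 0.1549, 0.2008]
tool_rot: [-3.139, 0.08, 0.007]
ft_force: [-0.4, 0.1, -1.7]
grip_width: 0.183
grip_force: 24.9
```

>>> arm_command([
  [10,0,0,0,0],
  [10,0,0,0,0],
])

```text
time: 8.0
position: [0.7085, 0.152, 0.2013]
tool_rot: [3.14, -0.081, -0.005]
ft_force: [-1.0, -1.0, -1.2]
grip_width: 0.178
grip_force: 24.9
```

```bash
sed -i 's/ if br.sum()/ if br.sum()>5/' h.py
python3 - <<'E'
from h import *
rodfit('side','s6'); rodfit('top','t6'); to([.71,.1495,.203])
im=np.load('s6.npz')['im'];cv2.imwrite('pics/c6.png',cv2.resize(im[205:345,215:375,::-1],(685,600),interpolation=2))
E
```

```text
side n 224 yaw -0.071 elev 36.2 axis at grip x [0.7092 0.1522 0.248 ] t range [0.0285 0.1422] tip [0.5928 0.1605 0.1626] brass t [0.044  0.0491 0.1781]
reported [0.7092 0.1495 0.2017]Traceback (most recent call last):
  File "<stdin>", line 2, in <module>
  File "h.py", line 33, in rodfit
    print(n,'n',len(tt),'yaw',p[0].round(3),'elev',np.degrees(p[1]).round(1),'axis at grip x',o.round(4),'t range',np.percentile(tt,[1,99]).round(4),'tip',(o+tt.max()*d).round(4),'brass t',np.percentile((w[br]-o)@d,[5,50,95]).round(4) if br.sum()>5 else None)
                                                                                                                   ~~~~~~~~~~~~~^^^^^^^^^^^
    return _quantile_unchecked(
        a, q, axis, out, overwrite_input, method, keepdims, weights)
    return _ureduce(a,
                    func=_quantile_ureduce_func,
    ...<5 lines>...
                    overwrite_input=overwrite_input,
                    method=method)
    r = func(a, **kwargs)
    result = _quantile(arr,
                       quantiles=q,
    ...<2 lines>...
                       out=out,
                       weights=wgt)
    slices_having_nans = np.isnan(arr[-1, ...])
                                  ~~~^^^^^^^^^
IndexError: index -1 is out of bounds for axis 0 with size 0
```

Run:
```python
from h import *
im=np.load('s6.npz')['im'];cv2.imwrite('pics/c6.png',cv2.resize(im[205:345,215:375,::-1],(685,600),interpolation=2))
to([.71,.1495,.203])
p=camera_params('side');T=np.array(p['extrinsics']);Ti=np.linalg.inv(T)
def px(X): return cv2.projectPoints((Ti[:3,:3]@np.array(X,float).T).T+Ti[:3,3],np.zeros(3),np.zeros(3),np.array(p['intrinsics']),np.array(p['D']))[0][:,0]
e=np.array([np.cos(.055)*np.cos(.611),-np.sin(.055)*np.cos(.611),np.sin(.611)])
m=np.array([.571,.157,.150]); q=px(np.array([m-.09*e,m,m+.03*e,m+.08*e])); print('bore axis in crop px',((q-[215,205])*[685/160,600/140]).round(0).tolist())
```

```text
t 8.1 pos [0.7097 0.1482 0.2021] yaw -0.0566 tilt [-0.002 -0.002 -1.   ] F [-0.32 -1.07 -1.55] w 15.4 gf 24.9
shift mm [ 0.3 -1.4 -0.9] spin -0.09
bore axis in crop px [[332.0, 472.0], [217.0, 299.0], [179.0, 241.0], [116.0, 146.0]]
```

View pics/c6.png

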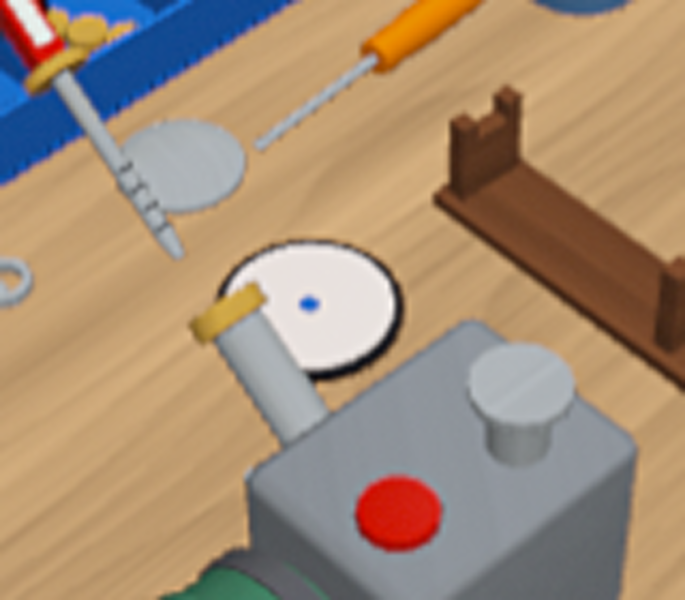

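>>> arm_command([
  [10,0,0,0,0],
  [10,0,0,0,0],
])

```text
time: 8.27
position: [0.7101, 0.1478, 0.2034]
tool_rot: [3.139, -0.091, -0.0]
ft_force: [-0.3, -1.2, -0.5]
grip_width: 0.184
grip_force: 24.9
```

```bash
cat > al.py <<'E'
from h import *
import sys
p=camera_params('side');T=np.array(p['extrinsics']);Ti=np.linalg.inv(T)
def px(X): return cv2.projectPoints((Ti[:3,:3]@np.array(X,float).T).T+Ti[:3,3],np.zeros(3),np.zeros(3),np.array(p['intrinsics']),np.array(p['D']))[0][:,0]
e=np.array([np.cos(.055)*np.cos(.611),-np.sin(.055)*np.cos(.611),np.sin(.611)]); n=np.cross([-.055*-1,1,0],e)*-1; n=np.array([-e[2]*np.cos(.055),e[2]*np.sin(.055),np.cos(.611)])
lat=np.array([np.sin(.055),np.cos(.055),0])
m0=np.array([.571,.157,.150])
def run(f):
    snap('side',f); im,w=cloud('side',f); hsv=cv2.cvtColor(im,cv2.COLOR_RGB2HSV).astype(int)
    r=w-m0; t=r@e; a=r@n; b=r@lat
    g=np.isfinite(t)&(hsv[...,1]<75)
    for name,lo,hi,rad in(('tube',-.075,-.016,.022),('rod',.004,.12,.015)):
        k=g&(t>lo)&(t<hi)&(np.hypot(a,b)<rad); 
        pts=np.argwhere(k)[:,::-1].astype(np.float32); vx,vy,x0,y0=cv2.fitLine(pts,cv2.DIST_HUBER,0,.01,.01).ravel()
        tt=(pts-[x0,y0])@[vx,vy]; 
        # model projections
        q=px(np.array([m0+s*e for s in(lo,hi)])); nv=np.array([-vy,vx])
        S=[px(np.array([m0+ (lo+hi)/2*e+.001*v for v in(lat,n)]))-px([m0+(lo+hi)/2*e])]
        print(name,len(pts),'line',(vx/vy).round(3),'x@v=270',(x0+(270-y0)*vx/vy).round(2),'x@v=263',(x0+(263-y0)*vx/vy).round(2),'model offset px (ends)',((q-[x0,y0])@nv).round(2),'px per mm lat,n',(S[0]@nv).round(2))
        print('   3D t,a,b mm: ',[tuple((1000*np.median(np.c_[t,a.ravel().reshape(t.shape),b][0:0] if 0 else v[k&(t>s)&(t<=s+.02)])).round(1) for v in(t,a,b)) for s in np.arange(lo,hi,.02) if (k&(t>s)&(t<=s+.02)).sum()>5])
run(sys.argv[1]); to([.71,.1495,.203])
E
python3 al.py s7
```

```text
tube 375 line 0.674 x@v=270 262.8 x@v=263 258.09 model offset px (ends) [0.44 0.25] px per mm lat,n [ 0.49 -0.22]
   3D t,a,b mm:  [(np.float64(-60.8), np.float64(12.1), np.float64(5.8)), (np.float64(-45.0), np.float64(11.4), np.float64(5.3)), (np.float64(-25.6), np.float64(11.4), np.float64(5.2))]
rod 232 line 0.662 x@v=270 262.2 x@v=263 257.57 model offset px (ends) [-0.35 -0.37] px per mm lat,n [ 0.49 -0.22]
   3D t,a,b mm:  [(np.float64(35.9), np.float64(1.8), np.float64(1.8)), (np.float64(54.3), np.float64(2.5), np.float64(1.7)), (np.float64(73.9), np.float64(2.2), np.float64(2.1)), (np.float64(93.8), np.float64(2.3), np.float64(2.3)), (np.float64(112.0), np.float64(2.0), np.float64(1.7))]
t 8.32 pos [0.7101 0.1481 0.2036] yaw -0.0577 tilt [-0.    -0.001 -1.   ] F [-0.46 -0.62 -1.82] w 15.4 gf 24.9
shift mm [-0.2 -1.3  0.6] spin -0.15
```

The side picture shows the rod's line within 1 mm of the bore's line sideways, parallel to it and about 2 mm low. I'll correct that and start the insertion.

>>> arm_command([
  [10,-1.2,0.5,-1.6,0],
  [10,-5.2,0.5,1.2,0],
  [10,-9.4,0.5,4.1,0],
  [10,-13.5,0.5,7,0],
  [10,-17.6,0.5,9.9,0],
])

```text
time: 8.73
position: [0.6914, 0.1506, 0.1934]
tool_rot: [3.14, -0.086, -0.001]
ft_force: [-0.4, -0.1, -0.7]
grip_width: 0.181
grip_force: 24.9
```

>>> arm_command([
  [10,-4.1,0,2.9,0],
  [10,-8.2,0,5.7,0],
  [10,-12.3,0,8.6,0],
  [10,-16.4,0,11.5,0],
  [10,-16.4,0,11.5,0],
])

```text
time: 9.15
position: [0.6746, 0.1516, 0.1816]
tool_rot: [3.14, -0.086, -0.002]
ft_force: [-0.4, 0.3, -0.8]
grip_width: 0.183
grip_force: 24.9
```

```bash
python3 al.py s8
```

```text
tube 376 line 0.662 x@v=270 263.06 x@v=263 258.43 model offset px (ends) [0.27 0.35] px per mm lat,n [ 0.49 -0.22]
   3D t,a,b mm:  [(np.float64(-60.7), np.float64(12.5), np.float64(5.8)), (np.float64(-45.0), np.float64(11.1), np.float64(4.9)), (np.float64(-25.4), np.float64(11.6), np.float64(5.2))]
rod 261 line 0.609 x@v=270 261.43 x@v=263 257.17 model offset px (ends) [-1.15  1.19] px per mm lat,n [ 0.49 -0.22]
   3D t,a,b mm:  [(np.float64(14.1), np.float64(5.0), np.float64(3.3)), (np.float64(34.1), np.float64(4.6), np.float64(3.7)), (np.float64(53.7), np.float64(4.2), np.float64(3.7)), (np.float64(73.2), np.float64(4.8), np.float64(3.0)), (np.float64(99.7), np.float64(9.4), np.float64(0.7)), (np.float64(113.2), np.float64(9.2), np.float64(1.9))]
t 9.2 pos [0.6753 0.1515 0.182 ] yaw -0.0549 tilt [-0.001 -0.    -1.   ] F [ 0.35 -0.49 -1.26] w 15.7 gf 24.9
shift mm [ 34.8   0.1 -21. ] spin 0.01
```

>>> arm_command([
  [10,-5,0.7,3.7,0],
  [10,-10,1.5,7.4,0],
  [10,-16.4,1.5,11.6,0],
  [10,-24.6,1.5,17.3,0],
  [10,-32.8,1.5,23,0],
])

```text
time: 9.62
position: [0.6422, 0.1518, 0.1588]
tool_rot: [3.14, -0.087, -0.0]
ft_force: [0.0, -0.2, -1.2]
grip_width: 0.184
grip_force: 24.9
```

>>> arm_command([
  [10,-5,0,3.5,0],
  [10,-11,0,7.7,0],
  [10,-17,0,11.9,0],
  [10,-22,0,15.4,0],
  [10,-22,0,15.4,0],
])

```text
time: 10.03
position: [0.6195, 0.1531, 0.1431]
tool_rot: [3.14, -0.086, -0.003]
ft_force: [0.0, 0.6, -0.9]
grip_width: 0.179
grip_force: 24.9
```

```bash
python3 al.py s9
```

```text
tube 375 line 0.688 x@v=270 262.38 x@v=263 257.56 model offset px (ends) [0.53 0.04] px per mm lat,n [ 0.49 -0.22]
   3D t,a,b mm:  [(np.float64(-60.7), np.float64(11.5), np.float64(4.9)), (np.float64(-45.0), np.float64(11.2), np.float64(4.6)), (np.float64(-25.7), np.float64(11.3), np.float64(5.3))]
rod 135 line 0.575 x@v=270 263.53 x@v=263 259.51 model offset px (ends) [0.57 4.43] px per mm lat,n [ 0.49 -0.22]
   3D t,a,b mm:  [(np.float64(9.3), np.float64(5.8), np.float64(2.0)), (np.float64(36.2), np.float64(10.3), np.float64(-0.1)), (np.float64(52.0), np.float64(9.1), np.float64(0.4)), (np.float64(66.5), np.float64(9.1), np.float64(-1.7))]
t 10.08 pos [0.6204 0.153  0.1436] yaw -0.0549 tilt [-0. -0. -1.] F [ 0.26  0.45 -2.28] w 15.6 gf 24.9
shift mm [ 89.6  -1.4 -59.4] spin 0.01
```

>>> arm_command([
  [10,-2,0,2,0],
  [10,-4.5,0,4.2,0],
  [10,-7,0,5.9,0],
  [10,-9,0,7.3,0],
  [10,-10,0,8,0],
], newtons=12)

```text
time: 10.5
position: [0.6106, 0.1536, 0.1356]
tool_rot: [3.14, -0.086, -0.001]
ft_force: [-0.6, 0.6, -1.1]
grip_width: 0.18
grip_force: 11.9
```

>>> arm_command([
  [10,-0.8,0,0.6,0],
  [10,-1.6,0,1.1,0],
  [10,-1.6,0,1.1,0],
])

```text
time: 10.75
position: [0.6093, 0.1536, 0.1348]
tool_rot: [3.14, -0.087, -0.0]
ft_force: [0.4, -0.2, -1.7]
grip_width: 0.179
grip_force: 11.9
```

```bash
cat > br.py <<'E'
from h import *
import sys
e=np.array([np.cos(.055)*np.cos(.611),-np.sin(.055)*np.cos(.611),np.sin(.611)])
snap('side',sys.argv[1]); im,w=cloud('side',sys.argv[1]); hsv=cv2.cvtColor(im,cv2.COLOR_RGB2HSV).astype(int)
r=w-[.571,.157,.15]; t=r@e; d=np.linalg.norm(r-t[...,None]*e,axis=2)
k=np.isfinite(t)&(np.abs(t)<.05)&(d<.022)
br=k&(hsv[...,1]>90)&(hsv[...,0]>12)&(hsv[...,0]<32); 
h,_=np.histogram(t[br],np.arange(-.02,.04,.003)); print(dict(zip(np.arange(-20,40,3).tolist(),h.tolist())))
to([.6204-.015,.154,.1436-.0105])
E
python3 br.py s10
```

```text
{-20: 0, -17: 1, -14: 18, -11: 31, -8: 31, -5: 31, -2: 23, 1: 28, 4: 20, 7: 4, 10: 0, 13: 0, 16: 0, 19: 0, 22: 0, 25: 0, 28: 5, 31: 4, 34: 5}
t 10.8 pos [0.6095 0.1536 0.1349] yaw -0.0553 tilt [ 0. -0. -1.] F [-0.95 -0.6  -1.62] w 15.9 gf 11.9
shift mm [-4.1 -0.2  1.8] spin -0.02
```

>>> arm_command([
  [10,-0.8,0,0.6,0],
  [10,-1.6,0,1.1,0],
  [10,-1.6,0,1.1,0],
])

```text
time: 11.05
position: [0.6085, 0.1537, 0.1342]
tool_rot: [-3.14, 0.087, -0.003]
ft_force: [1.3, -0.5, -0.5]
grip_width: 0.183
grip_force: 11.9
```

>>> arm_command([
  [10,-0.8,0,0.6,0],
  [10,-1.2,0,0.9,0],
  [10,-1.2,0,0.9,0],
])

```text
time: 11.3
position: [0.6086, 0.1538, 0.1342]
tool_rot: [-3.14, 0.087, -0.007]
ft_force: [5.9, 0.2, 3.4]
grip_width: 0.18
grip_force: 12.0
```

```bash
python3 br.py s11
```

```text
{-20: 0, -17: 1, -14: 19, -11: 30, -8: 30, -5: 28, -2: 26, 1: 27, 4: 12, 7: 1, 10: 0, 13: 1, 16: 0, 19: 1, 22: 0, 25: 0, 28: 9, 31: 3, 34: 5}
t 11.35 pos [0.6086 0.1538 0.1342] yaw -0.0557 tilt [ 0.004  0.001 -1.   ] F [ 4.43 -0.78  3.09] w 15.9 gf 12.0
shift mm [-3.2 -0.   1. ] spin -0.04
```

Force along the bore is about 7 N and the collar is flush with the lip, so it is seated. I'll hold briefly, then draw it out along the bore.

>>> arm_command([
  [10,0,0,0,0],
  [10,0,0,0,0],
  [10,0,0,0,0],
  [10,0,0,0,0],
  [10,0,0,0,0],
])

```text
time: 11.77
position: [0.6086, 0.1538, 0.1341]
tool_rot: [-3.14, 0.087, -0.007]
ft_force: [4.9, -0.5, 3.5]
grip_width: 0.177
grip_force: 12.0
```

>>> arm_command([
  [10,2,0,-1.4,0],
  [10,6,0,-4.2,0],
  [10,12.3,0,-8.6,0],
  [10,20.5,0,-14.3,0],
  [10,28.7,0,-20,0],
], newtons=25)

```text
time: 12.18
position: [0.6349, 0.1521, 0.1523]
tool_rot: [3.14, -0.086, -0.004]
ft_force: [1.3, -0.4, -1.6]
grip_width: 0.18
grip_force: 24.9
```

>>> arm_command([
  [10,8.2,0,-5.7,0],
  [10,16.4,0,-11.5,0],
  [10,24.6,0,-17.2,0],
  [10,32.8,0,-23,0],
  [10,41,0,-28.7,0],
])

```text
time: 12.6
position: [0.6761, 0.1497, 0.181]
tool_rot: [3.14, -0.087, -0.004]
ft_force: [0.0, -0.3, -1.3]
grip_width: 0.184
grip_force: 24.9
```

>>> arm_command([
  [10,8.2,0,-5.7,0],
  [10,16.4,0,-11.5,0],
  [10,24.6,0,-17.2,0],
  [10,32.8,0,-23,0],
  [10,41,0,-28.7,0],
])

```text
time: 13.02
position: [0.7171, 0.1475, 0.2096]
tool_rot: [3.14, -0.087, -0.004]
ft_force: [-0.2, 0.3, -1.3]
grip_width: 0.18
grip_force: 24.9
```

```bash
python3 -c "
from h import *
rodfit('side','s12'); to([.592,-.0915,.2])"
```

```text
side n 227 yaw -0.07 elev 36.1 axis at grip x [0.719  0.1478 0.2565] t range [0.0294 0.1441] tip [0.6014 0.156  0.1707] brass t [0.0439 0.0489 0.0512]
reported [0.719  0.1472 0.2106]
t 13.07 pos [0.719  0.1472 0.2106] yaw -0.0563 tilt [ 0.  0. -1.] F [ 0.56 -1.03  0.1 ] w 15.7 gf 24.9
shift mm [-113.4  245.5   10.5] spin -0.07
```

The rod is out: its tip is about 37 mm beyond the mouth and it still points down at 36°. Back to the cradle's forks to level it, reversing the lift.

>>> arm_command([
  [10,-10,25,0,0],
  [10,-25,60,0,0],
  [10,-41,95,0,0],
  [10,-56,130,0,0],
  [10,-71,160,0,0],
])

```text
time: 13.48
position: [0.6357, -0.0109, 0.2093]
tool_rot: [3.139, -0.089, -0.004]
ft_force: [-0.0, -0.2, -1.2]
grip_width: 0.179
grip_force: 24.9
```

>>> arm_command([
  [10,-15,30,0,0],
  [10,-30,58,0,0],
  [10,-40,78,0,0],
  [10,-43.6,86.6,0,0],
  [10,-43.6,86.6,20,0],
])

```text
time: 13.9
position: [0.5904, -0.0959, 0.1937]
tool_rot: [3.137, -0.095, 0.009]
ft_force: [1.2, 0.1, -0.7]
grip_width: 0.181
grip_force: 24.9
```

>>> arm_command([
  [10,0,0,20,0],
  [10,0,0,30,0],
  [10,0,0,30,0],
  [10,0,0,30,0],
])

```text
time: 14.23
position: [0.589, -0.0911, 0.1598]
tool_rot: [-3.14, 0.084, 0.002]
ft_force: [-0.1, -0.5, -0.6]
grip_width: 0.18
grip_force: 24.9
```

```bash
python3 -c "
from h import *
rodfit('side','s13'); to([.591,-.0927,.0998])"
```

```text
side n 186 yaw -0.043 elev 35.9 axis at grip x [ 0.5897 -0.0894  0.206 ] t range [0.0292 0.1429] tip [ 0.4733 -0.0844  0.1218] brass t [0.0428 0.0463 0.0496]
reported [ 0.5897 -0.0914  0.1608]
t 14.28 pos [ 0.5897 -0.0914  0.1608] yaw -0.054 tilt [ 0.  0. -1.] F [-0.38  0.16 -0.72] w 16.0 gf 24.9
shift mm [ 1.3  1.3 61. ] spin 0.06
```

>>> arm_command([
  [10,1,0.6,15,0],
  [10,2,1.2,30,0],
  [10,2,1.2,44,0],
  [10,2,1.2,56,0],
  [10,2,1.2,56,0],
])

```text
time: 14.7
position: [0.5903, -0.0927, 0.1026]
tool_rot: [-3.139, 0.086, 0.004]
ft_force: [-0.9, 0.3, -1.7]
grip_width: 0.18
grip_force: 24.9
```

>>> arm_command([
  [10,0,0,0,0],
  [10,0,0,0,0],
  [10,0,0,8,0],
  [10,0,0,16,0],
  [10,0,0,24,0],
], newtons=4)

```text
time: 15.12
position: [0.5916, -0.0935, 0.0802]
tool_rot: [3.14, -0.087, 0.002]
ft_force: [0.7, 0.4, -0.2]
grip_width: 0.185
grip_force: 4.0
```

Run:
```python
from h import *
im,d=snap('side','s14'); to([.5915,-.092,.0181])
cv2.imwrite('pics/c14.png',cv2.resize(im[165:285,290:430,::-1],(560,480),interpolation=2))
```

```text
t 15.17 pos [ 0.5901 -0.0935  0.078 ] yaw -0.0553 tilt [-0.002  0.    -1.   ] F [-0.84  0.71 -1.27] w 16.2 gf 4.0
shift mm [ 1.5 -1.5 59.9] spin -0.02
```

View pics/c14.png

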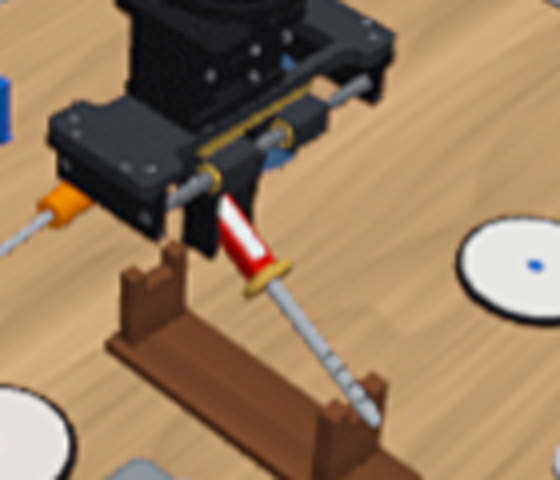

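The steel lies in the front fork's slot at (372,405), and the rod is levelling as it goes down. I'll lower the rest of the way.

>>> arm_command([
  [10,0,0,8,0],
  [10,0,0,16,0],
  [10,0,0,24,0],
  [10,0,0,32,0],
  [10,0,0,40,0],
])

```text
time: 15.58
position: [0.591, -0.0935, 0.0393]
tool_rot: [-3.14, 0.087, 0.0]
ft_force: [0.4, -0.0, 0.5]
grip_width: 0.187
grip_force: 4.0
```

>>> arm_command([
  [10,0,0,6,0],
  [10,0,0,12,0],
  [10,0,0,17,0],
  [10,0,0,20,0],
  [10,0,0,20,0],
])

```text
time: 16.0
position: [0.5916, -0.0934, 0.0203]
tool_rot: [-3.14, 0.086, -0.001]
ft_force: [1.8, 0.6, 1.4]
grip_width: 0.192
grip_force: 4.0
```

>>> arm_command([
  [10,0,0,0,0],
  [10,0,0,0,0],
  [10,0,0,0,0],
  [10,0,0,0,0],
  [10,0,0,0,0],
], newtons=45)

```text
time: 16.42
position: [0.5916, -0.0933, 0.0205]
tool_rot: [-3.14, 0.087, -0.002]
ft_force: [2.1, 1.4, 1.3]
grip_width: 0.175
grip_force: 44.3
```

>>> arm_command([
  [10,0,0,-6,0],
  [10,0,0,-15,0],
  [10,0,0,-30,0],
  [10,0,0,-45,0],
  [10,0,0,-60,0],
])

```text
time: 16.83
position: [0.5901, -0.0946, 0.081]
tool_rot: [3.139, -0.087, -0.003]
ft_force: [0.8, -0.0, -2.0]
grip_width: 0.18
grip_force: 44.3
```

Run:
```python
from h import *
im,d=snap('side','s15'); to([.5915,-.092,.0781])
cv2.imwrite('pics/c15.png',cv2.resize(im[165:285,290:430,::-1],(560,480),interpolation=2))
```

```text
t 16.88 pos [ 0.5924 -0.0948  0.0845] yaw -0.0555 tilt [ 0.003 -0.002 -1.   ] F [ 2.02 -0.23  0.69] w 15.4 gf 44.3
shift mm [-1.1 -2.7  6.4] spin -0.03
```

View pics/c15.png

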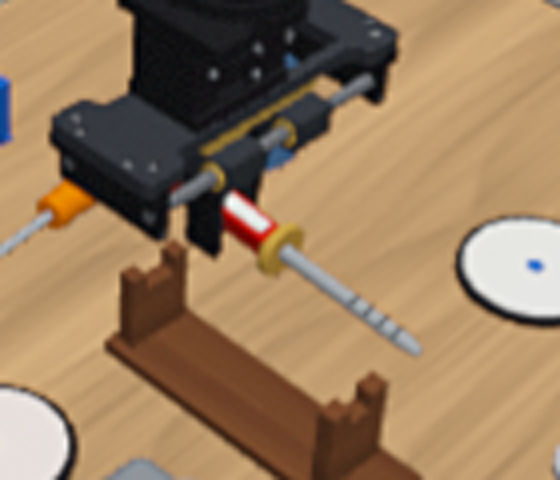

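The rod is level, stripe up, with the tip at (415,348) and clear of the forks. Next I'll carry it over the right-hand disc.

>>> arm_command([
  [10,0,0,-20,0],
  [10,0,0,-45,0],
  [10,10,25,-45,0],
  [10,20,60,-45,0],
  [10,30,95,-45,0],
])

```text
time: 17.3
position: [0.6159, -0.1908, 0.1262]
tool_rot: [3.139, -0.082, 0.001]
ft_force: [0.9, -0.4, -0.4]
grip_width: 0.181
grip_force: 44.3
```

>>> arm_command([
  [10,10,33,0,0],
  [10,20,63,0,0],
  [10,28,90,0,0],
  [10,32,108,0,0],
  [10,34,118,0,0],
])

```text
time: 17.72
position: [0.6415, -0.3146, 0.1242]
tool_rot: [3.138, -0.094, -0.004]
ft_force: [-1.1, -0.1, -0.8]
grip_width: 0.181
grip_force: 44.3
```

>>> arm_command([
  [10,0,0,7,0],
  [10,0,0,14,0],
  [10,0,0,22,0],
  [10,0,0,25,0],
  [10,0,0,25,0],
])

```text
time: 18.13
position: [0.6424, -0.3074, 0.0985]
tool_rot: [-3.139, 0.083, 0.004]
ft_force: [-0.5, -0.0, -2.2]
grip_width: 0.179
grip_force: 44.3
```

>>> arm_command([
  [10,0,0,0,0],
  [10,0,0,0,0],
  [10,0,0,0,0],
  [10,0,0,0,0],
  [10,0,0,0,0],
])

```text
time: 18.55
position: [0.6434, -0.3098, 0.1007]
tool_rot: [3.14, -0.087, 0.001]
ft_force: [0.4, -0.3, -1.7]
grip_width: 0.179
grip_force: 44.3
```

Run:
```python
from h import *
snap('side','s16'); snap('top','t16'); to([.644,-.310,.095]); print(np.abs(get_state()['qd']).max())
for n,f in(('side','s16'),('top','t16')):
    im,w=cloud(n,f); hsv=cv2.cvtColor(im,cv2.COLOR_RGB2HSV).astype(int)
    k=np.isfinite(w[...,0])&(w[...,0]>.48)&(w[...,0]<.66)&(np.abs(w[...,1]+.303)<.03)&(w[...,2]>.11)&(w[...,2]<.16)&(hsv[...,1]<75)&(im.max(2)>50)&(w[...,0]<.605)
    q=w[k]
    if len(q): print(n,len(q),'min x pt',q[q[:,0].argmin()].round(4),[q[(q[:,0]>a)&(q[:,0]<=a+.02)].mean(0).round(4).tolist() for a in np.arange(.48,.6,.02) if ((q[:,0]>a)&(q[:,0]<=a+.02)).any()])
    d=np.isfinite(w[...,0])&(hsv[...,1]>120)&(hsv[...,0]>95)&(hsv[...,0]<130)&(np.abs(w[...,0]-.504)<.03)&(np.abs(w[...,1]+.3)<.03)&(w[...,2]<.02); print('dot',d.sum(),w[d].mean(0))
```

```text
t 18.65 pos [ 0.6433 -0.3099  0.1005] yaw -0.0553 tilt [ 0. -0. -1.] F [ 0.19 -0.94 -1.38] w 15.6 gf 44.3
shift mm [0.7 0.1 5.5] spin -0.02
0.002522031042799643
side 124 min x pt [ 0.504  -0.2984  0.1392] [[0.5127, -0.2983, 0.1417], [0.5299, -0.2982, 0.1437], [0.5503, -0.3002, 0.145], [0.5697, -0.3007, 0.1468], [0.5894, -0.3032, 0.1475]]
dot 5 [ 0.50580246 -0.29979457  0.00904685]
top 218 min x pt [ 0.5032 -0.3005  0.1401] [[0.5116, -0.3011, 0.1416], [0.5295, -0.3022, 0.1427], [0.5505, -0.3037, 0.1444], [0.5702, -0.3047, 0.1455], [0.589, -0.306, 0.1469]]
dot 17 [ 0.50422325 -0.30019114  0.00673777]
```

>>> arm_command([
  [10,0,0,3,0],
  [10,0,0,7,0],
  [10,0,0,10,0],
  [10,0,0,10,0],
  [10,0,0,10,0],
])

```text
time: 19.07
position: [0.6429, -0.3096, 0.0896]
tool_rot: [-3.14, 0.087, 0.002]
ft_force: [0.6, -0.3, -1.2]
grip_width: 0.178
grip_force: 44.3
```

>>> arm_command([
  [10,0,0,0,0],
  [10,0,0,0,0],
  [10,0,0,0,0],
  [10,0,0,0,0],
  [10,0,0,0,0],
])

```text
time: 19.48
position: [0.6433, -0.3098, 0.0904]
tool_rot: [3.14, -0.087, 0.0]
ft_force: [0.8, -0.3, -0.5]
grip_width: 0.183
grip_force: 44.3
```

>>> arm_command([
  [10,0,0,0,0],
  [10,0,0,0,0],
  [10,0,0,0,0],
  [10,0,0,0,0],
  [10,0,0,0,0],
])

```text
time: 19.9
position: [0.6432, -0.3098, 0.0902]
tool_rot: [3.14, -0.087, -0.0]
ft_force: [-0.9, 0.3, -1.2]
grip_width: 0.176
grip_force: 44.3
```

Run:
```python
from h import *
snap('top','t17'); print(get_state()['position'])
for f in('t16','t17'):
    im,w=cloud('top',f); hsv=cv2.cvtColor(im,cv2.COLOR_RGB2HSV).astype(int)
    k=np.isfinite(w[...,0])&(w[...,0]>.515)&(w[...,0]<.594)&(np.abs(w[...,1]+.303)<.02)&(w[...,2]>.1)&(hsv[...,1]<75)
    q=w[k]; q=q[np.abs(q[:,2]-np.median(q[:,2]))<.01]; c=np.polyfit(q[:,0],q[:,2],1); print(len(q),'slope rad',c[0].round(4),'z top at tip',np.polyval(c,.504).round(4))
```

```text
[ 0.64318544 -0.30978386  0.09024917]
185 slope rad 0.0683 z top at tip 0.1411
177 slope rad 0.0622 z top at tip 0.1315
```

```bash
python3 -c "
from bench import close_job
print(close_job())"
```

```text
the job is handed in; nothing more can be done
None
```

I handed the job in at 19.9 s: the rod was seated in the dip tube at about 7 N, drawn right out, and is now held stripe-up about 4° off level, its tip about 12 cm above the middle of the right-hand disc. `close_job()` returned no verdict, and I did not re-measure the bystanders at the end.

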